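# Load the honey sample and hold it before the colour reader

### The job

Pick up the honey jar with the red lid and set it down, without dropping it, in the one free holder of the carousel, on the green pad. Then turn the spring-loaded carousel until that jar stands straight in front of the colour reader, and finish while still holding the carousel there, still, by its black upright post: it swings back if let go. Leave the other jars upright in their holders and do not disturb the other things on the table.

Things in the scene. Friction and masses are not known exactly. Their poses are not given: they have to be found in the camera images.
- sample_center (a point): the sample: closed honey jar, upright, 52 mm diameter, 72 mm tall (straight body to 56 mm, then a lid of 49 mm diameter), with a RED lid, 120 to 216 g, standing on the table at the start. The point is on its axis, half-way up (36 mm over its underside); z along its axis
- sample: the same red-lidded jar; origin at the centre of its underside, z up
- pad_center (a point): loose green disc, 50 mm diameter, 4 mm thick, lying in the free holder and marking it; the point is at the centre of its top face. The holder is a white round cup, 57 mm inside diameter widening to 63 mm at the rim (69 mm outside), rim 14 mm above the disc floor (10 mm above the pad's top). The seated jar stands on the pad, its centre 36 mm above this point
- carousel_axis (a point): point on the vertical axis of the carousel at the height of the turntable's top face (30 mm over the table). The turntable is an aluminium disc, 272 mm diameter, with four cup holders and one post evenly spaced (72 degrees apart) on a circle of 100 mm radius. z up
- reading_spot (a point): the place straight in front of the colour reader: fixed point, 100 mm from the carousel axis, at the height of the turntable's top face, where the axis of the jar must come (seen from above). The reader is a white box (50 x 60 x 85 mm tall) with a round black lens and a blue arrow on top, fixed to the base on the robot's side, its face 65 mm outside this point
- turntable (a joint): angle of the turntable, rad, positive anticlockwise seen from above, 0 at rest, limits -2.3 and 2.3 (so each holder reaches the reader by the shorter way round: 0.63 or 1.88 rad either way). A spring of 0.2 N m/rad brings it back towards 0 (1.3 to 3.8 N at the post when turned to the reader); slight bearing friction and damping
- post_grip (a point): black upright round post on the turntable, 18 mm diameter, the grip point is on its axis 20 mm below its top (top 165 mm over the table) and 115 mm above the disc's top face (145 mm over the table); it stands 100 mm from the carousel axis and turns with the turntable. The jars' tops are 76 mm or less above the disc
- ref0_center (a point): reference jar, closed honey jar, upright, 52 mm diameter, 72 mm tall (straight body to 56 mm, then a lid of 49 mm diameter), amber honey, brass-coloured lid, standing in one of the other three holders, directly on the disc; point half-way up its axis
- ref1_center (a point): reference jar, closed honey jar, upright, 52 mm diameter, 72 mm tall (straight body to 56 mm, then a lid of 49 mm diameter), golden honey, brass-coloured lid, standing in one of the other three holders, directly on the disc; point half-way up its axis
- ref2_center (a point): reference jar, closed honey jar, upright, 52 mm diameter, 72 mm tall (straight body to 56 mm, then a lid of 49 mm diameter), dark brown honey, brass-coloured lid, standing in one of the other three holders, directly on the disc; point half-way up its axis
- spare: bystander: closed honey jar, upright, 52 mm diameter, 72 mm tall (straight body to 56 mm, then a lid of 49 mm diameter), BLUE lid, on the table on the other side from the sample; origin at its underside
- empty0: bystander: empty clear jar, white lid, 52 mm diameter, 72 mm tall, far side of the table; origin at its underside
- spatula: bystander: spatula lying on the table; origin at its underside
- bowl: bystander: steel bowl, 130 mm across, 50 mm high; origin at its underside
- spray: bystander: white bottle with blue cap, 64 mm diameter, 170 mm tall; origin at its underside
There are look-alikes about, which are no part of the job. Leave any pink look-alike of the part that bears ref0_center alone. What is shaped like the sample but pink is not meant.

How it is judged:
By the outcome, as a careful person would: the job done as asked, in the order asked, and still so for the second after the job is handed in, while the arm keeps its last pose, push and grip.
It also fails if it takes over 64 s, if anything falls off the work surface, if the arm or the gripper's body presses on something with over 40 N, if the wrist force passes 120 N, or if a joint passes its speed limit or range.

### The arm

A 6-joint arm with a two-finger parallel gripper is mounted at the origin on the work surface. World frame = base frame: x ahead of the robot, y to its left, z up, the work surface at z = 0. Lengths are in mm, angles in rad, forces in N, time in s.
With the tool pointing down it reaches from about 275 to 1000 mm from the base axis. Payload 8.4 kg.
Tool frame: the origin (TCP) lies midway between the tips of the shut fingers; the grasp point (between the pads) lies 19 mm behind it; z points along the fingers, y is the line along which they close (so a half turn about z gives the same grasp; the last joint's range is limited). The gripper opens to 85 mm and grips with 20 to 120 N. Pads are 22 mm wide; open, the fingers measure 114 mm over their backs; the gripper's body (76 mm by 85 mm) begins 54 mm behind the grasp point. The pads swing forward as they close: fully open they stand 13 mm farther back than shut.
Start: joints at [-1.109, 0.353, 1.633, -0, 1.155, -0.002], TCP at [279.593, -558.977, 231.281] pointing down, gripper open.
Joint ranges: [-2.63, 2.63], [-0.92, 2.1], [0.06, 2.66], [-1.3, 4.44], [0, 2.69], [-3.02, 3.02]. Speed limits (rad/s): [2.22, 2.22, 2.79, 3.14, 3.14, 3.14].

### API

Orientations are given as [roll, pitch, yaw] about the fixed x, y, z axes, in that order (R = Rz(yaw) Ry(pitch) Rx(roll)).
In Python, from rig import monitor, imaging, r gives the robot as it stands.
- The arm moves only by the tool drive_tool, never from a script. Its argument "plan" is a list of rows, each an object of numbers: "x", "y", "z": the shift along the tool's x, y, z in units of 50 mm (1.0 is 50 mm); "ax", "ay", "az": the turn, a rotation vector about the tool's x, y, z in units of 6 degrees (1.0 is 6 degrees); "hand": the finger opening in mm, from 0 to 85.4. In form: [{"x": .., "y": .., "z": .., "ax": .., "ay": .., "az": .., "hand": ..}, ...]. A call has 1 to 8 rows; each row is the pose to reach, as a shift and turn from the pose commanded when the call began, along the tool's axes at that moment; what a row does not reach only later rows make up. A row lasts 1/10 s, in which the tool goes at most 50 mm and 8.59 degrees, less where a joint would pass 70% of its speed; a pose out of reach is approached as far as the arm can. A call with a gripper value outside its range is refused whole. The fingers move at their own pace and stop on an object; "grip_force" is the grip in N (left out, the last holds). Time passes only in rows, so rows that repeat a pose let the fingers close. It gives the time, the measured TCP pose, the force, the opening and the grip force at its end, in the units of the state.
- monitor.sense(): the state, without advancing time (a new reading comes with each control period).
- imaging.grab_frame(name): name is "side" or "top" or "wrist"; returns the picture (420x560x3 uint8, red, green, blue); there is no depth.
- imaging.camera_info(name): a dict with "mtx" (3x3 intrinsics, pixels), "R" (3x3) and "t" (3): a world point X has camera coordinates R X + t. Camera axes: x right, y down, z forward; pixel columns grow to the right and rows downward; lengths in mm; the calibration is good to about 2 mm. A picture is of the moment at which its call begins: read the wrist's pose just before it. camera_info takes no time and is no camera call; for the wrist camera it gives the pose at the moment of the call.
- r.sign_off(): hands the job in; it is judged then, once.
The state is a dict: "clock": time; "qpos": joint angles; "qvel": joint speeds; "joint_efforts": joint torques, N m; "eef_pos": TCP position; "tcp_rot": TCP orientation; "contact_force": force on the tool from outside, world axes, zero at the start; "wrist_torque": the same for the moment, N m; "opening": opening from 0.0 (shut) to 1.0 (fully open); "grasp_force": force on a finger pad.
Only numpy, scipy, OpenCV 4.12 (cv2) and the standard library are available. Lean on these libraries where they do the work, as an engineer would, in place of code of your own. Each camera call takes 0.05 s, during which the arm holds its last target. There are 200 camera calls.

## Working session

There is one attempt and no reset: what is moved stays moved. The work goes in short steps, Python scripts to look and compute and a tool call to move; the robot and the scene stay as the last step left them, time stands still between calls to the robot, and variables do not carry over. Pictures are saved under pics/ and viewed, at most 10 in all, crops included, and the job is handed in when it is done.

Besides the shell and the picture viewer there is one more tool, called as name(argument=value, ...), one argument or row to a line, values as JSON. drive_tool: Moves the arm, as the interface text tells. Its arguments: {"type":"object","properties":{"plan":{"type":"array","items":{"type":"object","properties":{"x":{"type":"number"},"y":{"type":"number"},"z":{"type":"number"},"ax":{"type":"number"},"ay":{"type":"number"},"az":{"type":"number"},"hand":{"type":"number"}}}},"grip_force":{"type":"number"}},"required":["plan"]}

```bash
ls; mkdir -p pics; python3 - <<'E'
from rig import monitor, imaging, r
import cv2
s=monitor.sense(); print({k:(v if not hasattr(v,'round') else v) for k,v in s.items()})
for n in("top","side"):
    im=imaging.grab_frame(n); cv2.imwrite(f"pics/{n}0.png",im[:,:,::-1])
    c=imaging.camera_info(n); print(n,c)
E
```

```text
pics
{'clock': 0.0, 'qpos': array([-1.10940508e+00,  3.53636556e-01,  1.63414989e+00, -2.51076601e-05,
        1.15522500e+00, -2.39479143e-03]), 'qvel': array([ 0.00068414, -0.00018134, -0.00079047, -0.00020585, -0.00115681,
        0.00064172]), 'joint_efforts': array([-3.68285109e-04, -6.05257559e+01, -3.42063260e+01, -6.59568127e-05,
        9.59810510e-03,  7.72760177e-05]), 'eef_pos': array([ 279.36207498, -558.53852452,  230.56219505]), 'tcp_rot': array([-3.14017382e+00,  1.95584796e-05,  4.63796201e-01]), 'contact_force': array([-0.89176359,  0.44083781,  0.12212375]), 'wrist_torque': array([ 0.00049403, -0.02269761, -0.07297135]), 'grasp_force': 0.0, 'opening': 1.0015970953674829}
top {'mtx': array([[546.00697553,   0.        , 284.40321637],
       [  0.        , 546.00697553, 207.49003865],
       [  0.        ,   0.        ,   1.        ]]), 'R': array([[ 0.02372568, -0.99954705, -0.01851461],
       [-0.99880883, -0.02291015, -0.04308195],
       [ 0.04263826,  0.01951471, -0.99889997]]), 't': array([ -65.33462316,  572.78824687, 1473.40798883])}
side {'mtx': array([[478.16956582,   0.        , 281.63672667],
       [  0.        , 478.16956582, 211.82156836],
       [  0.        ,   0.        ,   1.        ]]), 'R': array([[-0.90938994, -0.41542326,  0.02081974],
       [-0.25711254,  0.52208092, -0.8132187 ],
       [ 0.32696037, -0.74488592, -0.58158566]]), 't': array([ 492.01604127,  273.43859389, 1125.38548319])}
```

View pics/top0.png

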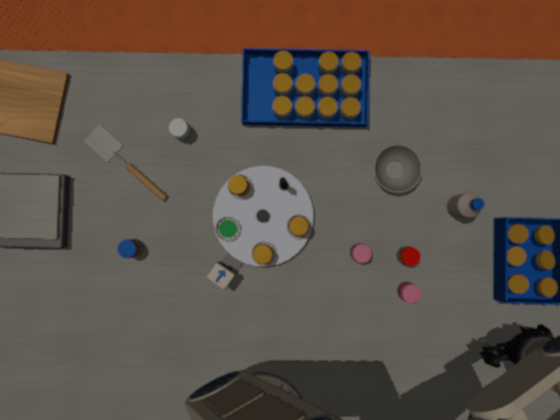

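View pics/side0.png

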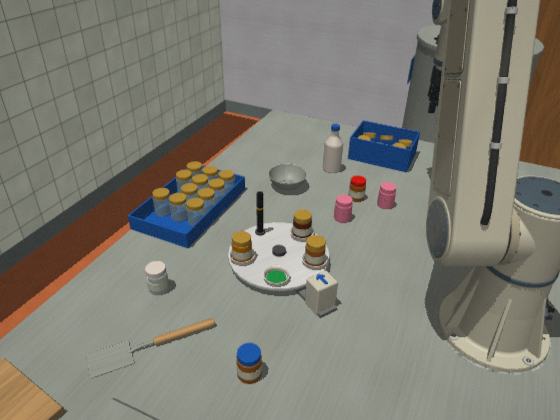

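The top view shows the red lid at (410,257), the two pink look-alikes at (362,254) and (410,293), the green pad at (228,229), the carousel hub at (263,216), the post at about (284,184) and the reader at (221,275). In the side view the red jar is at (357,188). The candidates for the sample are (410,257) with a saturated red lid and honey body, and (362,254) and (410,293), both pink all over. The first fits the description. I'll confirm with a crop and measure.

```bash
cat > h.py <<'E'
import numpy as np, cv2
from rig import monitor, imaging, r
def ray(n,uv,z,c=None):
    c=c or imaging.camera_info(n)
    R,t=np.array(c['R']),np.array(c['t'])
    o=-R.T@t; d=R.T@np.linalg.inv(c['mtx'])@np.array([*uv,1.])
    return o+d*(z-o[2])/d[2]
def blob(im,lo,hi,near=None,amin=20):
    h=cv2.cvtColor(im,cv2.COLOR_RGB2HSV); m=cv2.inRange(h,np.array(lo),np.array(hi))
    n,l,s,c=cv2.connectedComponentsWithStats(m)
    return [(c[i].round(1),s[i,4],s[i,:4]) for i in range(1,n) if s[i,4]>=amin]
E
python3 - <<'E'
from h import *
im=cv2.imread('pics/top0.png')[:,:,::-1].copy(); sd=cv2.imread('pics/side0.png')
a=cv2.resize(im[:, :, ::-1][230:310,340:440],None,fx=4,fy=4); b=cv2.resize(sd[160:240,320:420],None,fx=4,fy=4)
cv2.imwrite('pics/crop.png',np.hstack([a,b]))
for nm,lo,hi,z in[('red',(0,230,90),(5,255,255),72),('green',(50,150,60),(80,255,255),34),('brass',(12,170,100),(25,255,255),102),('blue',(100,150,60),(125,255,255),115),('disc',(0,0,130),(179,40,255),30)]:
    for c,A,bb in blob(im,lo,hi): print(nm,c,A,bb,ray('top',c,z).round(1))
# dark things on disc
g=cv2.cvtColor(im,cv2.COLOR_RGB2GRAY); m=(g<50).astype('uint8'); n,l,s,c=cv2.connectedComponentsWithStats(m)
for i in range(1,n):
    if s[i,4]>15 and 200<c[i][0]<320 and 150<c[i][1]<300: print('dark',c[i],s[i],ray('top',c[i],30).round(1))
E
```

```text
red [409.9 256. ] 236 [401 248  18  17] [ 453.4 -380.9   72. ]
green [227.4 228.1] 195 [220 221  16  16] [514.4  99.1  34. ]
brass [282.7  59.6] 237 [275  51  16  18] [952.7 -40.2 102. ]
brass [328.3  60.4] 238 [321  52  16  18] [ 952.7 -158.   102. ]
brass [351.1  60.9] 237 [343  53  17  17] [ 952.5 -216.7  102. ]
brass [282.4  82.4] 233 [275  74  16  18] [893.2 -40.9 102. ]
brass [305.   83.3] 218 [298  75  15  17] [891.9 -99.2 102. ]
brass [327.8  83.2] 228 [320  75  16  17] [ 893.2 -157.9  102. ]
brass [350.6  83.5] 237 [343  75  16  18] [ 893.6 -216.5  102. ]
brass [281.8 105. ] 229 [274  96  16  18] [834.3 -40.7 102. ]
brass [304.5 105.5] 233 [297  97  16  18] [834.1 -99.2 102. ]
brass [327.4 105.8] 231 [320  97  16  18] [ 834.5 -158.1  102. ]
brass [350.1 106.3] 232 [342  98  17  18] [ 834.3 -216.3  102. ]
brass [237.6 184.3] 246 [229 176  18  18] [627.   67.7 102. ]
brass [298.5 225.7] 256 [290 217  18  18] [524.7 -90.8 102. ]
brass [517.7 233.2] 243 [509 225  18  17] [ 518.8 -645.3  102. ]
brass [545.8 234.4] 175 [539 227  14  16] [ 517.4 -715.8  102. ]
brass [262.4 253.7] 2
[... 831 characters left out ...]
 12  11] [ 590.7 -538.8  115. ]
blue [526.8 264.9] 1658 [505 218  55  87] [ 440.1 -663.   115. ]
blue [126.9 248.4] 240 [118 240  18  17] [456.8 343.  115. ]
disc [177.2 126.7] 219 [169 119  17  16] [786.1 243.8  30. ]
disc [263.6 213.3] 5178 [213 166 100 100] [556.5   3.2  30. ]
disc [214.6 271.8] 99 [208 264  15  18] [396.7 130.6  30. ]
disc [226.3 277.2] 40 [220 273  12   9] [383.1  98.8  30. ]
dark [283.35820896 183.7761194 ] [280 178   8  12  67] [637.2 -48.   30. ]
dark [245.20588235 190.38235294] [239 183  11  13  34] [617.1  54.4  30. ]
dark [262.71014493 215.52173913] [258 211  11  10  69] [550.4   5.5  30. ]
dark [231.18269231 273.91346154] [220 262  19  27 104] [392.2  85.9  30. ]
```

View pics/crop.png

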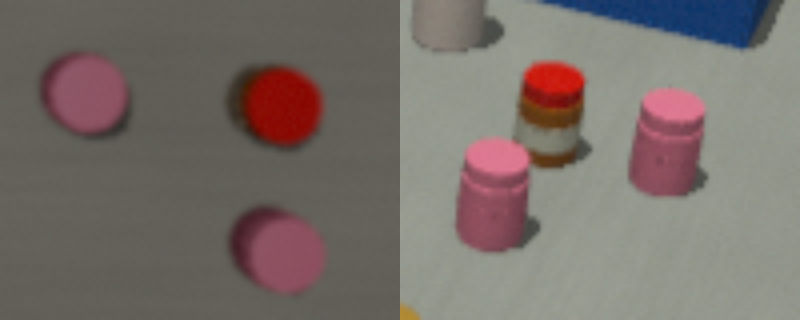

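The crop confirms it: the red-lid honey jar, at about (453,-381), is the sample, and both pink ones are decoys. I'll move above it and look with the wrist camera.

drive_tool(
  plan=[
    {"x": 0.8,"y": -0.3,"z": 0.2,"az": 1.0},
    {"x": 1.6,"y": -0.6,"z": 0.4,"az": 2.0},
    {"x": 2.4,"y": -0.85,"z": 0.6,"az": 3.0},
    {"x": 3.2,"y": -1.1,"z": 0.8,"az": 4.0},
    {"x": 4.0,"y": -1.4,"z": 1.0,"az": 4.43},
    {"x": 4.7,"y": -1.62,"z": 1.2,"az": 4.43},
    {"x": 4.7,"y": -1.62,"z": 1.2,"az": 4.43},
    {"x": 4.7,"y": -1.62,"z": 1.2,"az": 4.43},
  ],
)

```text
invalid input
```

```bash
cat >> h.py <<'E'
from scipy.spatial.transform import Rotation as Ro
def go(tgt,yaw=0.):
    "units from the present pose to TCP tgt, tool down with yaw"
    s=monitor.sense(); R=Ro.from_euler('xyz',s['tcp_rot'])
    T=Ro.from_euler('xyz',[np.pi,0,yaw])
    print('now',s['eef_pos'].round(1),s['tcp_rot'].round(3),'t',round(s['clock'],2),'F',s['contact_force'].round(1),'op',round(s['opening'],2),'gf',round(s['grasp_force'],1))
    print('shift',(R.inv().apply(np.array(tgt)-s['eef_pos'])/50).round(3),'turn',(np.degrees((R.inv()*T).as_rotvec())/6).round(3))
E
python3 - <<'E'
from h import *
from scipy.optimize import least_squares
P=np.array([[514.4,99.1],[627,67.7],[524.7,-90.8],[451.2,-.5]]); k=np.array([0,-1,2,1])
f=lambda p:(p[:2]+100*np.c_[np.cos(p[2]+k*1.25664),np.sin(p[2]+k*1.25664)]-P).ravel()
o=least_squares(f,[550,5,1.9]); print(o.x, f(o.x).round(1),'post',o.x[:2]+100*np.array([np.cos(o.x[2]-2*1.25664),np.sin(o.x[2]-2*1.25664)]))
c=imaging.camera_info('wrist'); im=imaging.grab_frame('wrist'); cv2.imwrite('pics/w1.png',im[:,:,::-1])
for b,A,bb in blob(im,(0,220,80),(5,255,255),amin=300): print(b,A,bb,ray('wrist',[bb[0]+bb[2]/2-.5,bb[1]+bb[3]/2-.5],72,c).round(1))
go([453,-381,22])
E
```

```text
[550.32205534   5.30624811   1.93955815] [-0.1 -0.5  0.9  0.7 -0.  -0.5 -0.7  0.3] post [634.31072724 -48.96992524]
now [ 279.4 -558.7  230.7] [-3.14   0.     0.464] t 0.15 F [-0.2 -0.2 -0.2] op 1.0 gf 0.0
shift [ 4.694 -1.62   4.176] turn [-1.000e-02  3.000e-03  4.429e+00]
```

View pics/w1.png

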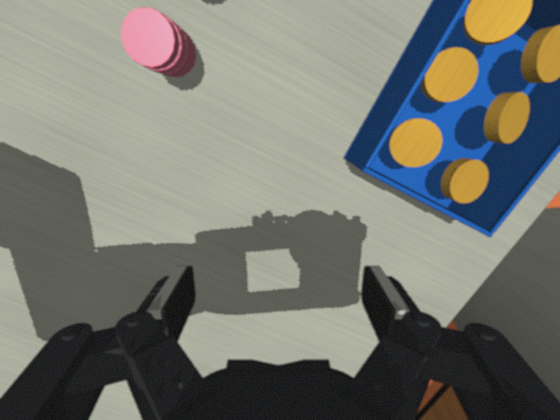

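The move was refused, so this wrist view is still at the start pose: a pink jar at (150,38) and the brass-jar crate. The rows probably need every field, so I'll resend them complete.

drive_tool(
  plan=[
    {"x": 0.8,"y": -0.3,"z": 0.2,"ax": 0,"ay": 0,"az": 1.0,"hand": 85},
    {"x": 1.6,"y": -0.6,"z": 0.4,"ax": 0,"ay": 0,"az": 2.0,"hand": 85},
    {"x": 2.4,"y": -0.85,"z": 0.6,"ax": 0,"ay": 0,"az": 3.0,"hand": 85},
    {"x": 3.2,"y": -1.1,"z": 0.8,"ax": 0,"ay": 0,"az": 4.0,"hand": 85},
    {"x": 4.0,"y": -1.4,"z": 1.0,"ax": 0,"ay": 0,"az": 4.43,"hand": 85},
    {"x": 4.7,"y": -1.62,"z": 1.2,"ax": 0,"ay": 0,"az": 4.43,"hand": 85},
    {"x": 4.7,"y": -1.62,"z": 1.2,"ax": 0,"ay": 0,"az": 4.43,"hand": 85},
    {"x": 4.7,"y": -1.62,"z": 1.2,"ax": 0,"ay": 0,"az": 4.43,"hand": 85},
  ],
  grip_force=40,
)

```text
clock: 0.95
eef_pos: [453.7, -380.8, 170.9]
tcp_rot: [-3.141, 0.001, 0.002]
contact_force: [0.1, 0.1, -0.3]
opening: 0.995
grasp_force: 0.0
```

```bash
python3 - <<'E'
from h import *
c=imaging.camera_info('wrist'); im=imaging.grab_frame('wrist'); cv2.imwrite('pics/w2.png',im[:,:,::-1])
for b,A,bb in blob(im,(0,220,80),(5,255,255),amin=300): print(b,A,bb,ray('wrist',[bb[0]+bb[2]/2-.5,bb[1]+bb[3]/2-.5],72,c).round(1))
go([453,-381,22])
E
```

```text
[282.3 206.9] 1535 [257 183  52  51] [ 455.1 -383.7   72. ]
now [ 453.3 -381.6  171.3] [3.141e+00 0.000e+00 1.000e-03] t 1.0 F [-0.3 -0.6  0.9] op 0.99 gf 0.0
shift [-0.005 -0.013  2.985] turn [0.001 0.004 0.007]
```

drive_tool(
  plan=[
    {"x": 0.02,"y": 0.02,"z": 0.8,"ax": 0,"ay": 0,"az": 0,"hand": 85},
    {"x": 0.02,"y": 0.02,"z": 1.6,"ax": 0,"ay": 0,"az": 0,"hand": 85},
    {"x": 0.02,"y": 0.02,"z": 2.3,"ax": 0,"ay": 0,"az": 0,"hand": 85},
    {"x": 0.02,"y": 0.02,"z": 2.8,"ax": 0,"ay": 0,"az": 0,"hand": 85},
    {"x": 0.02,"y": 0.02,"z": 3.1,"ax": 0,"ay": 0,"az": 0,"hand": 85},
    {"x": 0.02,"y": 0.02,"z": 3.1,"ax": 0,"ay": 0,"az": 0,"hand": 85},
    {"x": 0.02,"y": 0.02,"z": 3.1,"ax": 0,"ay": 0,"az": 0,"hand": 60},
    {"x": 0.02,"y": 0.02,"z": 3.1,"ax": 0,"ay": 0,"az": 0,"hand": 45},
  ],
)

```text
clock: 1.8
eef_pos: [455.3, -383.5, 17.9]
tcp_rot: [3.14, -0.002, -0.0]
contact_force: [0.1, -0.5, -0.0]
opening: 0.684
grasp_force: 0.0
```

drive_tool(
  plan=[
    {"x": 0,"y": 0,"z": 0,"ax": 0,"ay": 0,"az": 0,"hand": 40},
    {"x": 0,"y": 0,"z": 0,"ax": 0,"ay": 0,"az": 0,"hand": 40},
    {"x": 0,"y": 0,"z": 0,"ax": 0,"ay": 0,"az": 0,"hand": 40},
    {"x": 0,"y": 0,"z": 0,"ax": 0,"ay": 0,"az": 0,"hand": 40},
  ],
)

```text
clock: 2.2
eef_pos: [455.4, -383.4, 18.1]
tcp_rot: [3.139, -0.002, 0.0]
contact_force: [-1.5, -1.3, 6.9]
opening: 0.596
grasp_force: 41.2
```

drive_tool(
  plan=[
    {"x": 0,"y": 0,"z": -0.4,"ax": 0,"ay": 0,"az": 0,"hand": 40},
    {"x": 0,"y": 0,"z": -1.1,"ax": 0,"ay": 0,"az": 0,"hand": 40},
    {"x": 0,"y": 0,"z": -1.9,"ax": 0,"ay": 0,"az": 0,"hand": 40},
    {"x": 0,"y": 0,"z": -2.7,"ax": 0,"ay": 0,"az": 0,"hand": 40},
    {"x": 0,"y": -0.3,"z": -3.4,"ax": 0,"ay": 0,"az": 0,"hand": 40},
    {"x": -0.1,"y": -0.9,"z": -3.5,"ax": 0,"ay": 0,"az": 0,"hand": 40},
    {"x": -0.2,"y": -1.6,"z": -3.5,"ax": 0,"ay": 0,"az": 0,"hand": 40},
    {"x": -0.4,"y": -2.3,"z": -3.5,"ax": 0,"ay": 0,"az": 0,"hand": 40},
  ],
)

```text
clock: 3.0
eef_pos: [434.9, -266.5, 192.6]
tcp_rot: [3.14, -0.002, -0.0]
contact_force: [0.1, -0.0, -0.8]
opening: 0.6
grasp_force: 42.1
```

drive_tool(
  plan=[
    {"x": 0,"y": -0.8,"z": 0,"ax": 0,"ay": 0,"az": 0,"hand": 40},
    {"x": 0,"y": -1.7,"z": 0,"ax": 0,"ay": 0,"az": 0,"hand": 40},
    {"x": 0,"y": -2.6,"z": 0,"ax": 0,"ay": 0,"az": 0,"hand": 40},
    {"x": 0,"y": -3.5,"z": 0,"ax": 0,"ay": 0,"az": 0,"hand": 40},
    {"x": 0,"y": -4.4,"z": 0,"ax": 0,"ay": 0,"az": 0,"hand": 40},
    {"x": 0,"y": -5.3,"z": 0,"ax": 0,"ay": 0,"az": 0,"hand": 40},
    {"x": 0,"y": -6.2,"z": 0,"ax": 0,"ay": 0,"az": 0,"hand": 40},
    {"x": 0,"y": -6.8,"z": 0,"ax": 0,"ay": 0,"az": 0,"hand": 40},
  ],
)

```text
clock: 3.8
eef_pos: [434.4, 75.2, 192.2]
tcp_rot: [-3.141, -0.002, 0.001]
contact_force: [0.7, -0.4, -1.7]
opening: 0.599
grasp_force: 42.2
```

drive_tool(
  plan=[
    {"x": 0,"y": -0.3,"z": 0,"ax": 0,"ay": 0,"az": 0,"hand": 40},
    {"x": 0,"y": -0.5,"z": 0,"ax": 0,"ay": 0,"az": 0,"hand": 40},
    {"x": 0,"y": -0.5,"z": 0,"ax": 0,"ay": 0,"az": 0,"hand": 40},
    {"x": 0,"y": -0.5,"z": 0,"ax": 0,"ay": 0,"az": 0,"hand": 40},
  ],
)

```text
clock: 4.2
eef_pos: [434.6, 97.1, 191.5]
tcp_rot: [3.141, -0.0, 0.0]
contact_force: [0.5, -1.2, -1.0]
opening: 0.597
grasp_force: 42.2
```

```bash
python3 - <<'E'
from h import *
go([514.4,99.1,100])
c=imaging.camera_info('wrist'); im=imaging.grab_frame('wrist'); cv2.imwrite('pics/w3.png',im[:,:,::-1])
for b,A,bb in blob(im,(45,130,40),(85,255,255),amin=300): print(b,A,bb,ray('wrist',b,34,c).round(1))
for b,A,bb in blob(im,(12,150,80),(28,255,255),amin=300): print('brass',b,A,bb,ray('wrist',b,102,c).round(1))
E
```

```text
now [434.6  97.1 191.5] [ 3.141 -0.     0.   ] t 4.2 F [ 0.5 -1.2 -1. ] op 0.6 gf 42.2
shift [ 1.596 -0.04   1.83 ] turn [ 0.002 -0.003  0.001]
[276.4 113.8] 1937 [253  89  48  51] [513.5  99.6  34. ]
brass [523.3  98.7] 3953 [481  67  79  67] [524.8 -84.1 102. ]
brass [389.4 191.4] 3163 [356 161  67  62] [453.5   6.8 102. ]
brass [270.5 268.4] 1849 [220 247 116  60] [382.1 104.8 102. ]
```

View pics/w3.png

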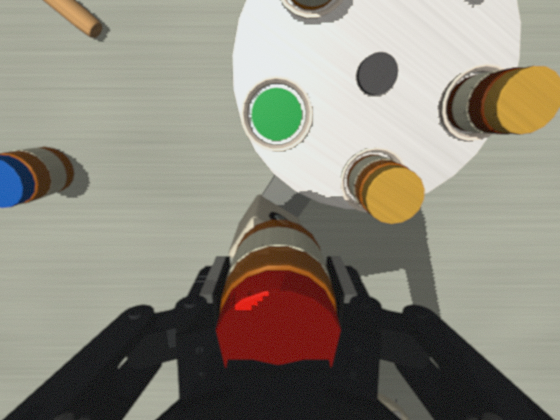

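The wrist view shows the jar held upright and the pad at (276,114), which agrees with the top view. I'll move over the pad and go down to just above the rim.

drive_tool(
  plan=[
    {"x": 0.5,"y": -0.04,"z": 0,"ax": 0,"ay": 0,"az": 0,"hand": 40},
    {"x": 1.1,"y": -0.04,"z": 0,"ax": 0,"ay": 0,"az": 0,"hand": 40},
    {"x": 1.61,"y": -0.04,"z": 0.2,"ax": 0,"ay": 0,"az": 0,"hand": 40},
    {"x": 1.61,"y": -0.04,"z": 0.8,"ax": 0,"ay": 0,"az": 0,"hand": 40},
    {"x": 1.61,"y": -0.04,"z": 1.5,"ax": 0,"ay": 0,"az": 0,"hand": 40},
    {"x": 1.61,"y": -0.04,"z": 2.1,"ax": 0,"ay": 0,"az": 0,"hand": 40},
    {"x": 1.61,"y": -0.04,"z": 2.42,"ax": 0,"ay": 0,"az": 0,"hand": 40},
    {"x": 1.61,"y": -0.04,"z": 2.42,"ax": 0,"ay": 0,"az": 0,"hand": 40},
  ],
)

```text
clock: 5.05
eef_pos: [513.4, 98.1, 68.1]
tcp_rot: [3.141, 0.005, -0.002]
contact_force: [-0.6, 0.2, -0.8]
opening: 0.598
grasp_force: 42.2
```

```bash
python3 - <<'E'
from h import *
go([515,99.3,53])
a=imaging.grab_frame('side')[:,:,::-1];b=imaging.grab_frame('wrist')[:,:,::-1]
cv2.imwrite('pics/s4.png',np.hstack([cv2.resize(a[180:340,190:350],(400,400),interpolation=2),cv2.resize(b[:,70:490],(400,400))]))
E
```

```text
now [513.4  98.1  68.1] [ 3.141e+00  5.000e-03 -2.000e-03] t 5.05 F [-0.6  0.2 -0.8] op 0.6 gf 42.2
shift [ 0.034 -0.023  0.301] turn [ 0.009  0.044 -0.015]
```

View pics/s4.png

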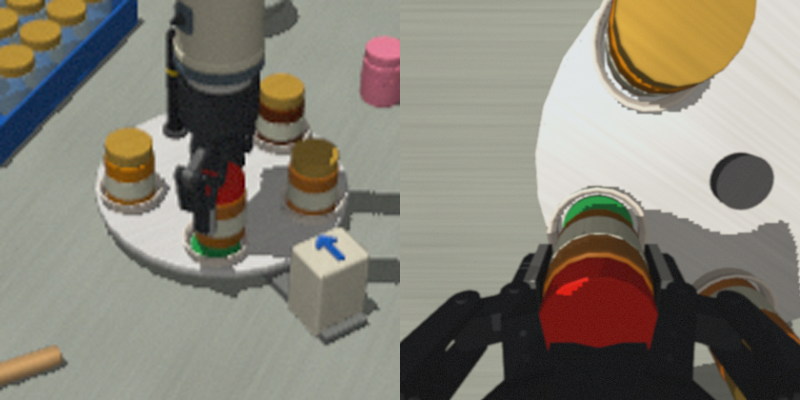

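Both views show the jar centred over the cup, with the green pad visible just under its front edge. I'll lower it slowly.

drive_tool(
  plan=[
    {"x": 0.03,"y": -0.02,"z": 0.06,"ax": 0,"ay": 0,"az": 0,"hand": 40},
    {"x": 0.03,"y": -0.02,"z": 0.12,"ax": 0,"ay": 0,"az": 0,"hand": 40},
    {"x": 0.03,"y": -0.02,"z": 0.18,"ax": 0,"ay": 0,"az": 0,"hand": 40},
    {"x": 0.03,"y": -0.02,"z": 0.24,"ax": 0,"ay": 0,"az": 0,"hand": 40},
    {"x": 0.03,"y": -0.02,"z": 0.28,"ax": 0,"ay": 0,"az": 0,"hand": 40},
    {"x": 0.03,"y": -0.02,"z": 0.28,"ax": 0,"ay": 0,"az": 0,"hand": 40},
  ],
)

```text
clock: 5.75
eef_pos: [516.3, 100.6, 56.0]
tcp_rot: [3.141, 0.001, 0.0]
contact_force: [0.7, 0.3, -1.9]
opening: 0.599
grasp_force: 42.2
```

```bash
python3 - <<'E'
from h import *
go([515,99.3,52])
E
```

```text
now [516.3 100.6  56. ] [3.141e+00 1.000e-03 0.000e+00] t 5.75 F [ 0.7  0.3 -1.9] op 0.6 gf 42.2
shift [-0.026  0.026  0.08 ] turn [0.001 0.005 0.   ]
```

drive_tool(
  plan=[
    {"x": -0.02,"y": 0.02,"z": 0.03,"ax": 0,"ay": 0,"az": 0,"hand": 40},
    {"x": -0.02,"y": 0.02,"z": 0.05,"ax": 0,"ay": 0,"az": 0,"hand": 40},
    {"x": -0.02,"y": 0.02,"z": 0.07,"ax": 0,"ay": 0,"az": 0,"hand": 40},
    {"x": -0.02,"y": 0.02,"z": 0.08,"ax": 0,"ay": 0,"az": 0,"hand": 40},
    {"x": -0.02,"y": 0.02,"z": 0.08,"ax": 0,"ay": 0,"az": 0,"hand": 40},
  ],
)

```text
clock: 6.25
eef_pos: [515.6, 99.6, 52.2]
tcp_rot: [3.142, 0.0, -0.0]
contact_force: [0.7, -0.3, -1.0]
opening: 0.6
grasp_force: 42.2
```

drive_tool(
  plan=[
    {"x": 0,"y": 0,"z": 0.02,"ax": 0,"ay": 0,"az": 0,"hand": 40},
    {"x": 0,"y": 0,"z": 0.04,"ax": 0,"ay": 0,"az": 0,"hand": 40},
    {"x": 0,"y": 0,"z": 0.04,"ax": 0,"ay": 0,"az": 0,"hand": 40},
  ],
)

```text
clock: 6.55
eef_pos: [517.2, 100.1, 52.0]
tcp_rot: [-3.141, -0.003, -0.001]
contact_force: [-2.5, 1.5, 17.2]
opening: 0.599
grasp_force: 43.8
```

Seated: contact came at the expected height. I'll release it slowly and rise.

drive_tool(
  plan=[
    {"x": 0,"y": 0,"z": -0.03,"ax": 0,"ay": 0,"az": 0,"hand": 51},
    {"x": 0,"y": 0,"z": -0.03,"ax": 0,"ay": 0,"az": 0,"hand": 60},
    {"x": 0,"y": 0,"z": -0.03,"ax": 0,"ay": 0,"az": 0,"hand": 75},
    {"x": 0,"y": 0,"z": -0.03,"ax": 0,"ay": 0,"az": 0,"hand": 80},
    {"x": 0,"y": 0,"z": -0.03,"ax": 0,"ay": 0,"az": 0,"hand": 80},
    {"x": 0,"y": 0,"z": -0.4,"ax": 0,"ay": 0,"az": 0,"hand": 80},
    {"x": 0,"y": 0,"z": -1.0,"ax": 0,"ay": 0,"az": 0,"hand": 80},
    {"x": 0,"y": 0,"z": -1.8,"ax": 0,"ay": 0,"az": 0,"hand": 80},
  ],
)

```text
clock: 7.35
eef_pos: [514.2, 99.3, 139.8]
tcp_rot: [3.141, 0.004, -0.0]
contact_force: [0.3, -0.1, 0.3]
opening: 0.938
grasp_force: 0.0
```

drive_tool(
  plan=[
    {"x": 0,"y": 0,"z": -0.9,"ax": 0,"ay": 0,"az": 0,"hand": 80},
    {"x": -0.4,"y": 0,"z": -1.6,"ax": 0,"ay": 0,"az": 0,"hand": 80},
    {"x": -1.2,"y": 0.2,"z": -1.8,"ax": 0,"ay": 0,"az": 0,"hand": 80},
    {"x": -1.6,"y": 0.8,"z": -1.8,"ax": 0,"ay": 0,"az": 0,"hand": 80},
    {"x": -1.6,"y": 1.4,"z": -1.8,"ax": 0,"ay": 0,"az": 0,"hand": 80},
    {"x": -1.6,"y": 1.6,"z": -1.8,"ax": 0,"ay": 0,"az": 0,"hand": 80},
    {"x": -1.6,"y": 1.6,"z": -1.8,"ax": 0,"ay": 0,"az": 0,"hand": 80},
  ],
)

```text
clock: 8.05
eef_pos: [435.7, 18.8, 230.4]
tcp_rot: [-3.142, -0.0, -0.002]
contact_force: [0.2, 1.2, -0.3]
opening: 0.934
grasp_force: 0.0
```

```bash
python3 - <<'E'
from h import *
go([634.3,-49,210])
c=imaging.camera_info('wrist'); im=imaging.grab_frame('wrist'); cv2.imwrite('pics/w5.png',im[:,:,::-1])
t=imaging.grab_frame('top')
for b,A,bb in blob(im,(0,220,60),(5,255,255),amin=300): print('red',b,A,bb,ray('wrist',b,106,c).round(1))
for b,A,bb in blob(t,(0,220,80),(5,255,255)): print('red top',b,A,bb,ray('top',b,106).round(1))
E
```

```text
now [435.7  18.8 230.4] [-3.142e+00 -0.000e+00 -2.000e-03] t 8.05 F [ 0.2  1.2 -0.3] op 0.93 gf 0.0
shift [3.974 1.347 0.408] turn [-0.001 -0.003 -0.023]
red top [224.8 228.4] 224 [216 220  18  17] [513.3  96.8 106. ]
```

View pics/w5.png

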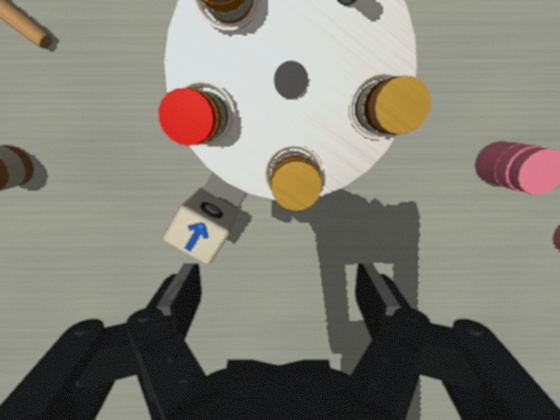

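The wrist view shows the red jar seated upright in its cup at (190,115), the others undisturbed and the reader at (200,225). Next I'll move near the post for a closer look.

drive_tool(
  plan=[
    {"x": 0.5,"y": 0.12,"z": 0,"ax": 0,"ay": 0,"az": 1.0,"hand": 80},
    {"x": 1.1,"y": 0.25,"z": 0,"ax": 0,"ay": 0,"az": 2.2,"hand": 80},
    {"x": 1.7,"y": 0.4,"z": 0,"ax": 0,"ay": 0,"az": 3.4,"hand": 70},
    {"x": 2.3,"y": 0.55,"z": 0,"ax": 0,"ay": 0,"az": 4.5,"hand": 70},
    {"x": 2.97,"y": 0.72,"z": 0,"ax": 0,"ay": 0,"az": 5.44,"hand": 70},
    {"x": 2.97,"y": 0.72,"z": 0,"ax": 0,"ay": 0,"az": 5.44,"hand": 70},
    {"x": 2.97,"y": 0.72,"z": 0,"ax": 0,"ay": 0,"az": 5.44,"hand": 70},
    {"x": 2.97,"y": 0.72,"z": 0,"ax": 0,"ay": 0,"az": 5.44,"hand": 70},
  ],
)

```text
clock: 8.95
eef_pos: [583.1, -15.5, 229.7]
tcp_rot: [3.141, 0.002, -0.568]
contact_force: [-0.8, -0.3, -0.1]
opening: 0.821
grasp_force: 0.0
```

```bash
python3 - <<'E'
from h import *
go([634.3,-49,126],-.57)
c=imaging.camera_info('wrist'); im=imaging.grab_frame('wrist'); cv2.imwrite('pics/w6.png',im[:,:,::-1])
g=cv2.cvtColor(im,cv2.COLOR_RGB2GRAY); n,l,s,ce=cv2.connectedComponentsWithStats((g<60).astype('uint8'))
for i in range(1,n):
    if 100<s[i,4]<40000: print(ce[i].round(1),s[i],ray('wrist',ce[i],165,c).round(1),ray('wrist',ce[i],30,c).round(1))
X=c['R']@np.array([634.3,-49,165])+c['t']; q=c['mtx']@X; print('expect post top',q[:2]/q[2])
E
```

```text
now [583.1 -15.5 229.7] [ 3.141e+00  2.000e-03 -5.680e-01] t 8.95 F [-0.8 -0.3 -0.1] op 0.82 gf 0.0
shift [1.227 0.012 2.072] turn [0.006 0.015 0.019]
[80.6 18.8] [  54    0   50   46 1098] [761.3  14.6 165. ] [833.2  62.1  30. ]
[136.5  27.1] [  90    0   99   60 2104] [739.5 -11.2 165. ] [797.3  19.3  30. ]
[281.5 139.5] [271 124  22  31 517] [634.3 -50.5 165. ] [623.2 -45.7  30. ]
[205.7 191.1] [189 176  26  37 202] [632.9  15.8 165. ] [620.9  64.1  30. ]
[356.7 192.4] [343 178  47  43 463] [572.7 -76.8 165. ] [521.3 -89.2  30. ]
[238.3 262. ] [220 257  31  17 130] [572.4  29.1 165. ] [520.8  86.1  30. ]
[277.2 338. ] [267 330  21  17 263] [492.7  43.3 165. ] [389.  109.5  30. ]
expect post top [279.60982111 140.71468173]
```

View pics/w6.png

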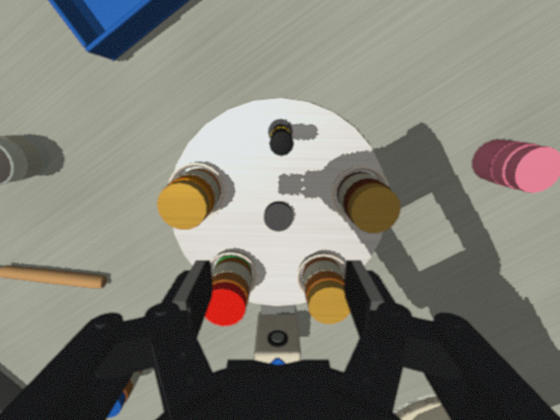

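The post top is at (281,143), within about 2 mm of the prediction. I'll go over it, descend and grip.

drive_tool(
  plan=[
    {"x": 0.6,"y": 0.02,"z": 0,"ax": 0,"ay": 0,"az": 0,"hand": 70},
    {"x": 1.21,"y": 0.02,"z": 0,"ax": 0,"ay": 0,"az": 0,"hand": 70},
    {"x": 1.21,"y": 0.02,"z": 0.2,"ax": 0,"ay": 0,"az": 0,"hand": 70},
    {"x": 1.21,"y": 0.02,"z": 0.8,"ax": 0,"ay": 0,"az": 0,"hand": 70},
    {"x": 1.21,"y": 0.02,"z": 1.4,"ax": 0,"ay": 0,"az": 0,"hand": 70},
    {"x": 1.21,"y": 0.02,"z": 2.0,"ax": 0,"ay": 0,"az": 0,"hand": 60},
    {"x": 1.21,"y": 0.02,"z": 2.07,"ax": 0,"ay": 0,"az": 0,"hand": 45},
    {"x": 1.21,"y": 0.02,"z": 2.07,"ax": 0,"ay": 0,"az": 0,"hand": 30},
  ],
)

```text
clock: 9.8
eef_pos: [633.4, -49.4, 126.5]
tcp_rot: [3.141, 0.002, -0.569]
contact_force: [-0.6, -0.0, -0.0]
opening: 0.372
grasp_force: 0.0
```

drive_tool(
  plan=[
    {"x": 0,"y": 0,"z": 0,"ax": 0,"ay": 0,"az": 0,"hand": 20},
    {"x": 0,"y": 0,"z": 0,"ax": 0,"ay": 0,"az": 0,"hand": 10},
    {"x": 0,"y": 0,"z": 0,"ax": 0,"ay": 0,"az": 0,"hand": 10},
    {"x": 0,"y": 0,"z": 0,"ax": 0,"ay": 0,"az": 0,"hand": 10},
    {"x": 0,"y": 0,"z": 0,"ax": 0,"ay": 0,"az": 0,"hand": 10},
  ],
)

```text
clock: 10.3
eef_pos: [635.1, -49.8, 128.5]
tcp_rot: [-3.14, -0.002, -0.57]
contact_force: [-2.7, 1.1, 7.4]
opening: 0.196
grasp_force: 39.7
```

```bash
python3 - <<'E'
from h import *
ax=np.array([550.3,5.3]); s=monitor.sense(); d=s['eef_pos'][:2]-ax; print(np.hypot(*d),np.degrees(np.arctan2(d[1],d[0])))
for k in range(1,13):
    a=np.radians(3*k); R=np.array([[np.cos(a),-np.sin(a)],[np.sin(a),np.cos(a)]]); p=ax+R@d
    if k in(1,4,6,8,10,12): print(k); go([*p,s['eef_pos'][2]],s['tcp_rot'][2]+a)
E
```

```text
101.1387467865404 -32.99592164265047
1
now [635.1 -49.8 128.5] [-3.14e+00 -2.00e-03 -5.70e-01] t 10.3 F [-2.7  1.1  7.4] op 0.2 gf 39.7
shift [-0.002 -0.106  0.   ] turn [-0.01  -0.015 -0.5  ]
4
now [635.1 -49.8 128.5] [-3.14e+00 -2.00e-03 -5.70e-01] t 10.3 F [-2.7  1.1  7.4] op 0.2 gf 39.7
shift [-0.042 -0.421  0.   ] turn [-0.009 -0.016 -2.   ]
6
now [635.1 -49.8 128.5] [-3.14e+00 -2.00e-03 -5.70e-01] t 10.3 F [-2.7  1.1  7.4] op 0.2 gf 39.7
shift [-0.095 -0.626  0.001] turn [-0.008 -0.016 -3.   ]
8
now [635.1 -49.8 128.5] [-3.14e+00 -2.00e-03 -5.70e-01] t 10.3 F [-2.7  1.1  7.4] op 0.2 gf 39.7
shift [-0.17  -0.824  0.001] turn [-0.007 -0.017 -4.   ]
10
now [635.1 -49.8 128.5] [-3.14e+00 -2.00e-03 -5.70e-01] t 10.3 F [-2.7  1.1  7.4] op 0.2 gf 39.7
shift [-2.650e-01 -1.013e+00  1.000e-03] turn [-0.006 -0.017 -5.   ]
12
now [635.1 -49.8 128.5] [-3.14e+00 -2.00e-03 -5.70e-01] t 10.3 F [-2.7  1.1  7.4] op 0.2 gf 39.7
shift [-3.790e-01 -1.191e+00  1.000e-03] turn [-5.0e-03 -1.8e-02 -6.0e+00]
```

drive_tool(
  plan=[
    {"x": 0,"y": -0.035,"z": 0,"ax": 0,"ay": 0,"az": -0.17,"hand": 10},
    {"x": 0,"y": -0.106,"z": 0,"ax": 0,"ay": 0,"az": -0.5,"hand": 10},
    {"x": -0.011,"y": -0.211,"z": 0,"ax": 0,"ay": 0,"az": -1.0,"hand": 10},
    {"x": -0.025,"y": -0.316,"z": 0,"ax": 0,"ay": 0,"az": -1.5,"hand": 10},
    {"x": -0.044,"y": -0.42,"z": 0,"ax": 0,"ay": 0,"az": -2.0,"hand": 10},
    {"x": -0.069,"y": -0.523,"z": 0,"ax": 0,"ay": 0,"az": -2.5,"hand": 10},
    {"x": -0.099,"y": -0.624,"z": 0,"ax": 0,"ay": 0,"az": -3.0,"hand": 10},
    {"x": -0.134,"y": -0.724,"z": 0,"ax": 0,"ay": 0,"az": -3.5,"hand": 10},
  ],
)

```text
clock: 11.1
eef_pos: [649.2, -15.7, 128.6]
tcp_rot: [-3.141, -0.002, -0.201]
contact_force: [-2.9, -1.0, 7.0]
opening: 0.204
grasp_force: 39.9
```

drive_tool(
  plan=[
    {"x": 0,"y": -0.106,"z": 0,"ax": 0,"ay": 0,"az": -0.5,"hand": 10},
    {"x": -0.011,"y": -0.211,"z": 0,"ax": 0,"ay": 0,"az": -1.0,"hand": 10},
    {"x": -0.025,"y": -0.316,"z": 0,"ax": 0,"ay": 0,"az": -1.5,"hand": 10},
    {"x": -0.044,"y": -0.42,"z": 0,"ax": 0,"ay": 0,"az": -2.0,"hand": 10},
    {"x": -0.06,"y": -0.489,"z": 0,"ax": 0,"ay": 0,"az": -2.33,"hand": 10},
    {"x": -0.069,"y": -0.523,"z": 0,"ax": 0,"ay": 0,"az": -2.5,"hand": 10},
    {"x": -0.069,"y": -0.523,"z": 0,"ax": 0,"ay": 0,"az": -2.5,"hand": 10},
    {"x": -0.069,"y": -0.523,"z": 0,"ax": 0,"ay": 0,"az": -2.5,"hand": 10},
  ],
)

```text
clock: 11.9
eef_pos: [651.3, 10.4, 128.6]
tcp_rot: [3.141, -0.003, 0.059]
contact_force: [-1.3, -0.2, 5.6]
opening: 0.199
grasp_force: 39.8
```

```bash
python3 - <<'E'
from h import *
from scipy.optimize import least_squares
ax=np.array([550.3,5.3]); s=monitor.sense(); d=s['eef_pos'][:2]-ax; print(np.hypot(*d),np.degrees(np.arctan2(d[1],d[0])))
go([650.2,10.7,126],.054)
t=imaging.grab_frame('top'); sd=imaging.grab_frame('side')
cv2.imwrite('pics/end.png',np.hstack([cv2.resize(t[150:310,180:340],(400,400)),cv2.resize(sd[180:340,200:360],(400,400))])[:,:,::-1])
for b,A,bb in blob(t,(0,220,80),(5,255,255)): print('red top',b,A,bb,ray('top',b,106).round(1))
for b,A,bb in blob(t,(12,170,100),(25,255,255)):
    if 200<b[0]<330 and b[1]>150: print('brass',b,A,bb,ray('top',b,102).round(1), np.degrees(np.arctan2(*(ray('top',b,102)[:2]-ax)[::-1])))
# reader: top arrow mask + white box
for b,A,bb in blob(t,(0,0,130),(179,60,255)):
    if 190<b[0]<245 and 250<b[1]<300: print('box',b,bb,ray('top',b,100))
print('target',ax+100*np.array([np.cos(np.radians(147.1)),np.sin(np.radians(147.1))]))
E
```

```text
101.1526072277731 2.9101274252216163
now [651.3  10.4 128.6] [ 3.141e+00 -3.000e-03  5.900e-02] t 11.9 F [-1.3 -0.2  5.6] op 0.2 gf 39.8
shift [-0.022 -0.007  0.052] turn [ 0.003 -0.026  0.043]
brass [227.2 204.1] 145 [222 196  11  17] [575.6  92.9 102. ] 73.87735592784097
brass [287.2 243.2] 123 [282 237  12  13] [479.5 -63.  102. ] -136.0492294788272
target [466.33801355  59.617445  ]
```

View pics/end.png

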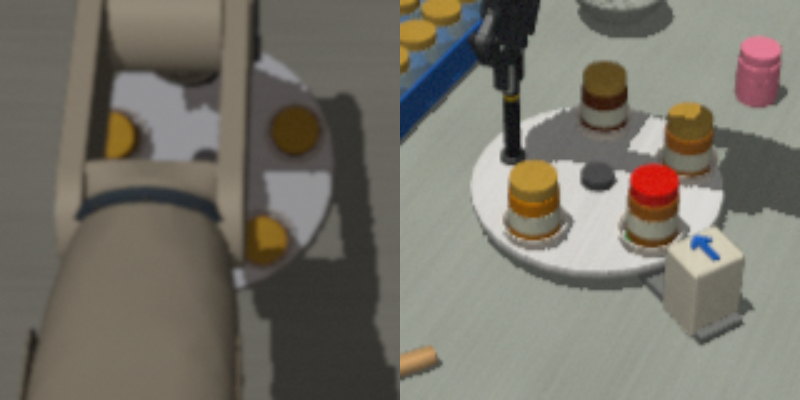

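The carousel is turned and held: the side crop shows the red jar facing the reader. I'll check its alignment numerically in the side view.

```bash
python3 - <<'E'
from h import *
ax=np.array([550.3,5.3]); ang=lambda p:(np.degrees(np.arctan2(p[1]-5.3,p[0]-550.3)),np.hypot(*(p[:2]-ax)))
s0=cv2.imread('pics/side0.png')[:,:,::-1].copy(); s1=imaging.grab_frame('side')
def lid(im,lo,hi,z,am=60):
    h=cv2.cvtColor(im,cv2.COLOR_RGB2HSV); 
    for b,A,bb in blob(im,lo,hi,amin=am):
        if 190<b[0]<350 and 190<b[1]<310:
            e=[bb[0]+bb[2]/2-.5,b[1]]; p=ray('side',e,z); print(b,A,bb,p.round(1),np.round(ang(p),2))
print('pad0');lid(s0,(50,120,50),(85,255,255),34)
print('brass0');lid(s0,(12,150,80),(25,255,255),95)
print('brass1');lid(s1,(12,150,80),(25,255,255),95)
print('red1');lid(s1,(0,200,80),(6,255,255),99)
E
```

```text
pad0
[275.9 276.3] 185 [267 271  19  12] [514.6  93.7  34. ] [111.98  95.29]
brass0
[209.4 190.5] 580 [187 171  47  40] [817.6 -93.3  95. ] [-20.24 284.91]
[302.1 216.9] 205 [294 210  17  15] [523.6 -91.3  95. ] [-105.46  100.2 ]
[241.1 242. ] 341 [232 232  19  21] [621.5  77.3  95. ] [ 45.3  101.27]
[315.  245.7] 347 [306 235  19  22] [446.6   8.3  95. ] [178.32 103.78]
brass1
[208.3 191.4] 551 [187 171  45  40] [817.7 -87.8  95. ] [-19.21 283.15]
[281.6 211.5] 173 [274 205  16  14] [584.6 -89.6  95. ] [-70.15 100.89]
[315.4 231.4] 310 [307 222  18  20] [466.8 -47.2  95. ] [-147.83   98.62]
[253.  255.4] 369 [244 244  19  23] [570.3 110.1  95. ] [ 79.21 106.69]
[300.5 264. ] 98 [292 259  19   9] [451.8  87.7  95. ] [140.09 128.36]
red1
[301.4 253.8] 259 [292 246  19  17] [464.7  57.3  99. ] [148.73 100.11]
```

The red jar measures about 1 to 1.5° ahead of the target because it sits off-centre in its cup, so I'll trim back about 1°.

drive_tool(
  plan=[
    {"x": 0,"y": 0.015,"z": 0,"ax": 0,"ay": 0,"az": 0.08,"hand": 10},
    {"x": 0,"y": 0.035,"z": 0,"ax": 0,"ay": 0,"az": 0.16,"hand": 10},
    {"x": 0,"y": 0.035,"z": 0,"ax": 0,"ay": 0,"az": 0.16,"hand": 10},
    {"x": 0,"y": 0.035,"z": 0,"ax": 0,"ay": 0,"az": 0.16,"hand": 10},
    {"x": 0,"y": 0.035,"z": 0,"ax": 0,"ay": 0,"az": 0.16,"hand": 10},
    {"x": 0,"y": 0.035,"z": 0,"ax": 0,"ay": 0,"az": 0.16,"hand": 10},
  ],
)

```text
clock: 12.65
eef_pos: [651.4, 8.6, 128.5]
tcp_rot: [3.141, -0.003, 0.042]
contact_force: [-0.8, -1.2, 6.6]
opening: 0.2
grasp_force: 39.8
```

```bash
python3 - <<'E'
from h import *
s=monitor.sense(); d=s['eef_pos'][:2]-np.array([550.3,5.3]); print(np.degrees(np.arctan2(d[1],d[0])),s['grasp_force'],s['contact_force'],abs(s['qvel']).max())
im=imaging.grab_frame('side')
for b,A,bb in blob(im,(0,200,80),(6,255,255),amin=60):
    p=ray('side',[bb[0]+bb[2]/2-.5,b[1]],99); print(p.round(1),np.degrees(np.arctan2(p[1]-5.3,p[0]-550.3)))
E
```

```text
1.8450835172704516 39.79228377342224 [-0.84602688 -1.22139797  6.5781986 ] 0.0026334493813804706
[464.3  58.3  99. ] 148.35303805595856
```

```bash
python3 -c "
from rig import r
print(r.sign_off())"
```

```text
the job is handed in; nothing more can be done
None
```

I set the red-lidded jar down on the green pad and turned the carousel until the jar faced the reader, about 2 mm from the reading spot by the side camera. I handed the job in with the gripper still holding the post, at about 13 s of the 64 s allowed.

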